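# Fit-up: slide the tube into the jig's sleeve to its line and lock the lever

## Robot

A 6-joint arm with a two-finger parallel gripper is mounted at the origin on the work surface. World frame = base frame: x ahead of the robot, y to its left, z up, the work surface at z = 0. Lengths are in mm, angles in rad, forces in N, time in s.
With the tool pointing down it reaches from about 350 to 875 mm from the base axis. Payload 4.2 kg.
Tool frame: the origin (TCP) lies at the very end of the fingers, on their centre line; the grasp point (between the pads) lies 19 mm behind it; z points along the fingers, y is the direction in which the jaws open and shut (so a half turn about z gives the same grasp; the last joint's range is limited). The gripper opens to 85 mm and grips with 20 to 120 N. Pads are 22 mm wide; open, the fingers measure 114 mm over their backs; the gripper's body (76 mm by 85 mm) begins 54 mm behind the grasp point. The pads swing forward as they close: fully open they stand 13 mm farther back than shut.
Start: joints at [0.259, 0.385, 0.008, 0, -1.194, -0.259], TCP at [624.979, 0.025, 198.912] pointing down, gripper open.
Joint ranges: [-3.14, 3.14], [-1.21, 2.06], [-1.07, 1.41], [-3.16, 2.05], [-2.99, -0.16], [-3.1, 3.1]. Speed limits (rad/s): [2.79, 2.79, 3.14, 3.14, 3.14, 3.14].

## Interface

Orientations are given as a unit quaternion [x, y, z, w].
In Python, from bench import arm, optics, job gives the robot as it stands.
- The arm moves only by the tool send_rows, never from a script. Its argument "steps" is a list that holds one entry, the list of rows, each a list of 5 numbers: the shift along the tool's x, y, z in cm, then the turn about the tool's z in rad, then the opening, from 0 (shut) to 1 (fully open). A call has 1 to 10 rows; each row shifts and turns the pose as measured when the row begins, along the tool's axes as they then stand; what a row does not reach is not made up. A row lasts 1/12 s, in which the tool goes at most 41.7 mm and 7.16 degrees, less where a joint would pass 70% of its speed; a pose out of reach is approached as far as the arm can. A call with a gripper value outside its range is refused whole. The fingers move at their own pace and stop on an object; the grip force is fixed at half the most. Time passes only in rows, so rows that do not move let the fingers close. It gives the time, the measured TCP pose, the force and the opening at its end, in the units of the state.
- arm.read_state(): the state, without advancing time (a new reading comes with each control period).
- optics.get_image(name): name is "scene" or "side" or "wrist"; returns (picture, depth): 420x560x3 uint8, blue, green, red; 420x560 float32, mm along the optical axis (not along the pixel's ray), 0 where there is no reading.
- optics.get_calibration(name): a dict with "K" (3x3 intrinsics, pixels), "rvec" (rotation vector, rad) and "tvec" (3), from world to camera coordinates, as OpenCV has them; the wrist camera has in their place "hand_eye" (4x4, takes a point from camera to tool coordinates, whose origin is the TCP and whose axes are the flange's). Camera axes: x right, y down, z forward; pixel columns grow to the right and rows downward; lengths in mm; the calibration is good to about 2 mm. A picture is of the moment at which its call begins: read the wrist's pose just before it. get_calibration takes no time and is no camera call.
- job.job_done(): hands the job in, once; it reports no verdict.
The state is a dict: "clock": time; "joints": joint angles; "joint_vel": joint speeds; "joint_efforts": joint torques, N m; "position": TCP position; "ee_rot": TCP orientation; "contact_force": force on the tool from outside, world axes, zero at the start; "wrist_torque": the same for the moment, N m; "gripper_width": finger opening in mm.
Only numpy, scipy, OpenCV 4.12 (cv2) and the standard library are available. Lean on these libraries where they do the work, as an engineer would, in place of code of your own. Each camera call takes 0.05 s, during which the arm holds its last target. There are 200 camera calls.

## Task

Take the thinner of the two aluminium tubes from the stock rack, lay it in the jig's rod cradle and slide its marked end into the steel sleeve until the line drawn round the tube is level with the sleeve's mouth. Then fold the locking lever on top of the sleeve right down, and leave the tube free with the line still at the mouth. Leave the fatter tube and the other things on the bench where they are.

Things in the scene. Friction and masses are not known exactly. Their poses are not given: they have to be found in the camera images.
- tube: the thinner tube: aluminium, hollow (wall 3 mm), outer diameter 38 mm, 200 mm long, about 0.2 kg, lying level in one of the rack's two places (which one varies). Origin at its middle on its axis; its own x axis runs along it towards the marked end, which is at x = +100 mm. It may be rolled about its axis.
- mark (a point): a point on the thinner tube's axis in the plane of the black line drawn round it (6 mm wide); 45 mm from the marked end, at +55 mm along the tube's x axis from its middle
- fat_tube: the fatter tube, a bystander: outer diameter 48 mm, 200 mm long, with the same kind of line, in the rack's other place; too fat for the sleeve. Origin at its middle on its axis, x along it
- rack: fixed stock rack, 170 x 190 mm plate with two places 104 mm apart (at y = +52 and -52 mm of its frame), each of two steel rods of 10 mm diameter, 24 mm apart, 160 mm long, along its x axis, centres 30 mm above the bench; the thinner tube's axis lies 51 mm above the bench there. Origin in the middle of its underside
- jig: fixed fit-up jig on a base plate 90 x 310 x 12 mm (y from -205 to +105 mm of its frame). Origin on its underside below the sleeve's mouth. Cradle: two steel rods of 10 mm diameter, 24 mm apart, along y from -195 to -8 mm, centres 44 mm above the bench; a 38 mm tube lying on them is coaxial with the sleeve, its axis 65 mm above the bench
- mouth (a point): centre of the sleeve's mouth, on the bore's axis, 65 mm above the bench; its y axis (the jig's y axis) is the insertion direction and points into the bore, z is up. Steel sleeve: outer diameter 54 mm, bore 42 mm right through, 60 mm long; no stop inside, friction alone holds the tube where it is left
- lever (a joint): angle of the locking lever on top of the sleeve, rad: 0 is straight up, it grows as the lever folds over away from the mouth (towards the jig's +y), 1.5 is fully down against its stop. Stiff: it stays where it is left, about 2 N at its tip moves it. It starts at 0 to 0.25 and does not itself move or grip the tube
- lever_pivot (a point): the lever's pivot, 101 mm above the bench, 30 mm past the mouth on the sleeve's middle line; the lever turns about the jig's x axis
- lever_tip (a point): middle of the end of the lever, 80 mm from the pivot; the lever is 16 mm wide and 10 mm thick, with a black grip 24 mm wide and 12 mm thick over its last 24 mm
- spool: bystander: spool of copper wire standing flat, diameter 100 mm, height 46 mm; origin in the middle of its underside
- wrench: bystander: steel wrench lying on the bench; origin under its middle, x along it
There are look-alikes about, which are no part of the job. Leave any brown or green look-alike of the tube alone.

How it is judged (in metres and radians):
On the way, in this order (a step that is already met when the one before it is completed fails the run):
1. with the lever still up, the thinner tube is in the sleeve with its line within 4 mm of the mouth (y of mark in the frame of mouth between -0.004 and 0.004 m and distance between mark and mouth below 0.006 m and angle between the x axis of tube and the y axis of mouth, either way round below 0.06 rad and y of tube in the frame of mouth below 0 m and value of joint lever below 0.6 rad), for 0.2 s.
2. then the lever is folded down (value of joint lever above 1.3 rad), for 0.2 s.
At the end, for the whole second after the job is handed in: The thinner tube lies at rest in the cradle with its marked end in the sleeve, its line within 4 mm of the mouth along the bore (and within 6 mm of the mouth's centre in all), its axis within 0.06 rad of the bore's, and the lever is folded down past 1.3 rad (y of mark in the frame of mouth between -0.004 and 0.004 m and distance between mark and mouth below 0.006 m and angle between the x axis of tube and the y axis of mouth, either way round below 0.06 rad and y of tube in the frame of mouth below 0 m and value of joint lever above 1.3 rad and linear speed of tube below 0.02 m/s); the robot touches nothing.
It fails at once if the fatter tube, the spool or the wrench is moved more than 20 mm (distance of any of fat_tube, spool, wrench from where it was at the start of the episode above 0.02 m).
It also fails if it takes over 64 s, if anything falls off the work surface, if the arm or the gripper's body presses on something with over 40 N, if the wrist force passes 120 N, or if a joint passes its speed limit or range.

## Working session

There is one attempt and no reset: what is moved stays moved. The work goes in short steps, Python scripts to look and compute and a tool call to move; the robot and the scene stay as the last step left them, time stands still between calls to the robot, and variables do not carry over. Pictures are saved under pics/ and viewed, about 8 in all and at most 12, crops included, and the job is handed in when it is done.

Besides the shell and the picture viewer there is one more tool, called after "Request:" as a command line: name --argument value ..., lists and objects as JSON in quotes. send_rows: Moves the arm, as the interface text tells. Its arguments: {"type":"object","properties":{"steps":{"type":"array","items":{"type":"array","items":{"type":"array","items":{"type":"number"}}}}},"required":["steps"]}

```bash
mkdir -p pics; cat > h.py <<'E'
import numpy as np, cv2
from scipy.spatial.transform import Rotation as R
from bench import arm, optics, job
def world(name, img=None):
    s=arm.read_state(); im,d=optics.get_image(name); c=optics.get_calibration(name)
    K=np.array(c["K"]); v,u=np.mgrid[0:420,0:560]
    p=np.stack([(u-K[0,2])/K[0,0]*d,(v-K[1,2])/K[1,1]*d,d],-1)
    if "rvec" in c:
        Rm=cv2.Rodrigues(np.array(c["rvec"],float))[0]; t=np.array(c["tvec"],float).ravel()
        w=(p-t)@Rm
    else:
        H=np.array(c["hand_eye"]); p=p@H[:3,:3].T+H[:3,3]
        w=p@R.from_quat(s["ee_rot"]).as_matrix().T+np.array(s["position"])
    w[d==0]=np.nan
    return im,w,s
E
python3 - <<'E'
from h import *
for n in ("scene","side"):
    im,w,s=world(n); cv2.imwrite(f"pics/{n}0.png",im); np.savez(f"{n}0.npz",im=im,w=w)
print(s); print(optics.get_calibration("wrist"))
E
```

```text
{'clock': 0.05, 'joints': array([ 2.58618511e-01,  3.85575272e-01,  6.67496776e-03, -4.52613873e-04,
       -1.19396763e+00, -2.58583611e-01]), 'joint_vel': array([ 0.00023931, -0.00134175,  0.00228046,  0.00134114,  0.00081822,
        0.00065266]), 'joint_efforts': array([-3.20085592e-04, -3.93679833e+01,  1.89161181e+01,  4.20543194e+00,
       -2.31812337e-03,  9.67276861e-06]), 'position': array([6.24384966e+02, 2.32016718e-02, 1.97836445e+02]), 'ee_rot': array([-7.07059685e-01,  7.07153084e-01,  7.02591456e-04, -7.89616546e-04]), 'contact_force': array([ 0.13035356, -0.36496008, -1.07245131]), 'wrist_torque': array([ 0.01691075, -0.00425508,  0.02505919]), 'gripper_width': 85.7035677054453}
{'K': array([[340.5080511 ,   0.        , 277.41357887],
       [  0.        , 340.5080511 , 202.84309855],
       [  0.        ,   0.        ,   1.        ]]), 'hand_eye': array([[ 4.73827509e-05, -9.61338571e-01, -2.75369116e-01,
         7.01890899e+01],
       [ 9.99999686e-01,  2.63325923e-04, -7.47224794e-04,
         1.53182686e-01],
       [ 7.90847842e-04, -2.75368994e-01,  9.61338282e-01,
        -1.75501062e+02],
       [ 0.00000000e+00,  0.00000000e+00,  0.00000000e+00,
         1.00000000e+00]])}
```

View pics/scene0.png

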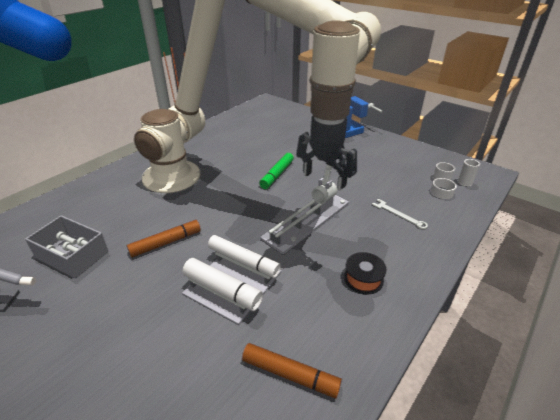

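View pics/side0.png

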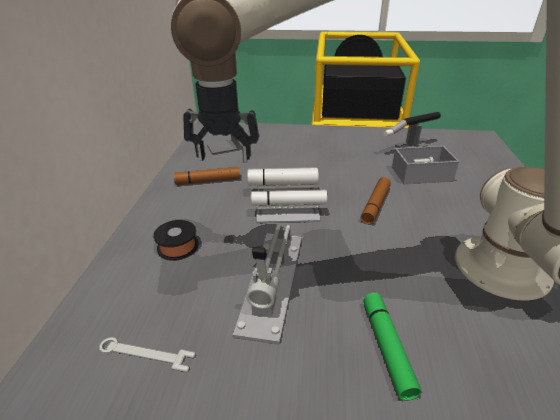

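The scene view shows two white tubes on the rack: the upper one at about (243,257), thinner and nearer the jig, and the fatter one at (222,284). The look-alikes are brown at (165,238) and (290,370), and green at (277,170). The side view shows the thin tube at (289,198), the fat one at (283,177), the jig sleeve at (262,292) and the lever grip at (259,253). Next I'll measure.

```bash
python3 - <<'E'
import numpy as np
from h import *
for n,pts in (("scene",dict(thinA=(215,243),thin=(243,256),mark=(264,264),fat=(222,280),spool=(366,264),wr=(400,213),sleeve=(325,190),plateNear=(268,238),plateFar=(343,205),green=(277,170))),
 ("side",dict(thin=(289,195),mark=(265,195),fat=(283,173),sleeve=(262,285),tip=(259,253),plate=(262,328),spool=(175,233)))):
    w=np.load(n+"0.npz")["w"]
    for k,(u,v) in pts.items(): print(n,k,np.nanmedian(w[v-1:v+2,u-1:u+2].reshape(-1,3),0).round(1))
    # tubes: points with z 55..85 in areas
    m=(w[...,2]>40)&(w[...,2]<85)
    print("--")
S=np.load("scene0.npz")["w"];s2=np.load("side0.npz")["w"]
P=np.concatenate([S.reshape(-1,3),s2.reshape(-1,3)]);P=P[~np.isnan(P).any(1)]
# top-down map
g=P[(P[:,0]>250)&(P[:,0]<850)&(P[:,1]>-400)&(P[:,1]<400)&(P[:,2]<190)]
im=np.zeros((800,600),np.uint8)
o=np.argsort(g[:,2]);g=g[o]
for x,y,z in g: im[int(400-y),int(x-250)]=np.clip(40+z*1.4,0,255)
im=cv2.dilate(im,np.ones((3,3)))
cv2.imwrite("pics/top.png",cv2.resize(cv2.applyColorMap(im,cv2.COLORMAP_JET),(450,600)))
E
```

```text
scene thinA [ 428.1 -185.1   64.3]
scene thin [ 517.7 -174.    64.7]
scene mark [ 576.7 -163.5   66.6]
scene fat [ 542.6 -270.1   78.4]
scene spool [761.9   9.7  47.5]
scene wr [723.6 302.2   7.4]
scene sleeve [534.9 163.6  86.4]
scene plateNear [486.3 -42.7  13.2]
scene plateFar [568.4 224.2  10.8]
scene green [299.9 224.9  31.9]
--
side thin [ 500.  -152.8   65. ]
side mark [ 562.7 -145.9   65.3]
side fat [ 526.1 -251.7   73.6]
side sleeve [518.6 199.   90.6]
side tip [519.8 202.2 173.6]
side plate [516.4 232.2  10.6]
side spool [757.9   9.6  44.5]
--
```

View pics/top.png

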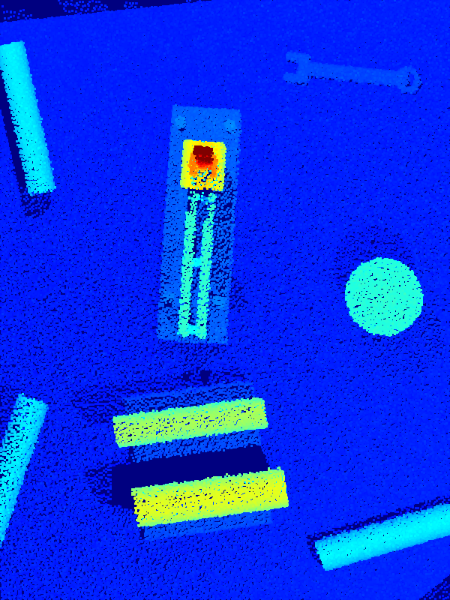

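The height map shows the thin tube (y≈-170, x≈400–605), the fat tube (y≈-265), the jig with its sleeve end at +y, and the spool and wrench. The tube's line (mark at about x=570) is at the +x end. Next I'll fit the axes.

```bash
cat >> h.py <<'E'
def tubefit(P,c,L=90,r=19):
    """axis fit of upper surface pts near xy centre guess: returns centre, dir"""
    q=P[(abs(P[:,0]-c[0])<130)&(abs(P[:,1]-c[1])<45)]
    return q
E
python3 - <<'E'
from h import *
for n in ("scene","side"):
    z=np.load(n+"0.npz");w=z["w"].reshape(-1,3)
    ok=~np.isnan(w).any(1);P=w[ok];im=z["im"].reshape(-1,3)[ok]
    # tubes
    for nm,lo,hi in (("thin",-205,-125),("fat",-315,-215)):
        q=(P[:,0]>380)&(P[:,0]<660)&(P[:,1]>lo)&(P[:,1]<hi)&(P[:,2]>50); Q=P[q]
        l=cv2.fitLine(Q[:,:2].astype(np.float32),cv2.DIST_HUBER,0,.01,.01).ravel()
        d=l[:2]*np.sign(l[0]); t=(Q[:,:2]-l[2:])@d; nn=(Q[:,:2]-l[2:])@[-d[1],d[0]]
        a,b=np.percentile(t,[.5,99.5]); c=l[2:]+d*(a+b)/2
        dk=im[q].sum(1)<150; tm=t[dk]
        print(n,nm,"ang",np.arctan2(d[1],d[0]).round(4),"len",(b-a).round(1),"wid",np.ptp(np.percentile(nn,[1,99])).round(1),"c",c.round(1),"ztop",np.percentile(Q[:,2],98).round(1),"mark",(np.median(tm)-(a+b)/2) if dk.any() else None,dk.sum())
    # jig cradle rods z 40..55
    q=(P[:,0]>450)&(P[:,0]<590)&(P[:,1]>-45)&(P[:,1]<130)&(P[:,2]>38)&(P[:,2]<60);Q=P[q]
    l=cv2.fitLine(Q[:,:2].astype(np.float32),cv2.DIST_HUBER,0,.01,.01).ravel();print(n,"rods",np.arctan2(l[1],l[0]),l[2:],"x at y=0",l[2]-l[3]*l[0]/l[1],"x at y=150",l[2]+(150-l[3])*l[0]/l[1])
    # plate
    q=(P[:,0]>440)&(P[:,0]<600)&(P[:,1]>-90)&(P[:,1]<270)&(P[:,2]>8)&(P[:,2]<20);Q=P[q]
    print("platerect",cv2.minAreaRect(Q[:,:2].astype(np.float32)))
    # sleeve/lever
    q=(P[:,0]>470)&(P[:,0]<570)&(P[:,1]>80)&(P[:,1]<260)&(P[:,2]>70);Q=P[q]
    for zl in range(70,190,10):
        s=Q[(Q[:,2]>=zl)&(Q[:,2]<zl+10)]
        if len(s)>3: print(zl,len(s),"x",np.percentile(s[:,0],[2,50,98]).round(),"y",np.percentile(s[:,1],[2,50,98]).round())
E
```

```text
scene thin ang 0.135 len 199.3 wid 33.1 c [ 505.7 -173.4] ztop 70.9 mark 55.9427543629171 1
scene fat ang 0.1411 len 199.7 wid 43.6 c [ 533.  -276.6] ztop 81.5 mark None 0
scene rods 1.4243479 [511.56015   26.365736] x at y=0 507.67108 x at y=150 529.79675
platerect ((520.9439697265625, 99.68717193603516), (313.7669677734375, 90.68409729003906), 84.61054992675781)
70 54 x [499. 545. 549.] y [148. 167. 205.]
80 89 x [502. 537. 545.] y [148. 166. 206.]
90 67 x [507. 524. 539.] y [149. 168. 198.]
100 58 x [506. 524. 540.] y [164. 175. 190.]
110 19 x [510. 523. 532.] y [175. 178. 184.]
120 20 x [516. 525. 532.] y [177. 181. 185.]
130 22 x [515. 526. 532.] y [181. 183. 190.]
140 17 x [516. 524. 532.] y [183. 185. 191.]
150 21 x [513. 524. 531.] y [186. 189. 193.]
160 6 x [520. 529. 533.] y [184. 188. 189.]
side thin ang 0.1379 len 195.9 wid 30.5 c [ 499.5 -151.1] ztop 69.3 mark 55.942113149087064 3
side fat ang 0.131 len 198.2 wid 36.5 c [ 525.9 -246.9] ztop 79.8 mark 56.58834621954523 8
side rods -1.5356294 [506.26556  49.50934] x at y=0 508.0074 x at y=150 502.73016
platerect ((514.2911987304688, 101.20588684082031), (311.2501220703125, 90.03304290771484), 86.10609436035156)
70 120 x [493. 498. 546.] y [155. 192. 211.]
80 255 x [498. 513. 541.] y [154. 196. 211.]
90 129 x [503. 520. 536.] y [157. 191. 209.]
100 121 x [503. 516. 536.] y [170. 185. 194.]
110 30 x [512. 519. 527.] y [183. 188. 190.]
120 29 x [512. 520. 528.] y [186. 191. 192.]
130 28 x [513. 518. 528.] y [188. 193. 195.]
140 32 x [513. 519. 528.] y [188. 195. 197.]
150 32 x [510. 520. 531.] y [196. 198. 201.]
160 49 x [509. 520. 531.] y [195. 201. 203.]
170 96 x [510. 521. 533.] y [193. 201. 204.]
```

Request:
send_rows --steps '[[[-2, 3.5, 0, 0, 1], [-2, 3.5, 0, 0, 1], [-2, 3.5, 0, 0, 1], [0, 0, 0, 0, 1], [0, 0, 0, 0, 1]]]'

```text
clock: 0.52
position: [513.5, 60.5, 191.8]
ee_rot: [-0.706, 0.708, 0.003, -0.005]
contact_force: [0.9, -0.7, 0.3]
gripper_width: 85.2
```

```bash
python3 - <<'E'
from h import *
im,w,s=world("wrist"); print(s["position"],s["ee_rot"],s["clock"]); cv2.imwrite("pics/w1.png",im); np.savez("w1.npz",im=im,w=w)
P=w.reshape(-1,3);P=P[~np.isnan(P).any(1)]
q=(P[:,0]>440)&(P[:,0]<600)&(P[:,1]>-90)&(P[:,1]<270)&(P[:,2]>8)&(P[:,2]<20);print("plate",cv2.minAreaRect(P[q][:,:2].astype(np.float32)),np.median(P[q][:,2]))
for zl in range(70,190,10):
    s=P[(P[:,0]>470)&(P[:,0]<570)&(P[:,1]>100)&(P[:,1]<260)&(P[:,2]>=zl)&(P[:,2]<zl+10)]
    if len(s)>3: print(zl,len(s),"x",np.percentile(s[:,0],[2,50,98]).round(),"y",np.percentile(s[:,1],[2,50,98]).round())
E
```

```text
[513.51725685  60.47760572 191.80910922] [-0.7057848   0.70839874  0.00320828 -0.00536225] 0.5167
plate ((516.4190673828125, 99.81695556640625), (310.44793701171875, 90.37060546875), 86.04336547851562) 12.47967406309445
70 386 x [495. 541. 549.] y [148. 171. 207.]
80 908 x [499. 529. 544.] y [149. 164. 207.]
90 778 x [508. 521. 535.] y [150. 165. 200.]
100 621 x [505. 521. 538.] y [165. 176. 191.]
110 235 x [507. 521. 536.] y [168. 178. 190.]
120 195 x [514. 522. 529.] y [178. 180. 182.]
130 219 x [514. 522. 530.] y [180. 182. 185.]
140 80 x [514. 520. 528.] y [183. 184. 186.]
```

View pics/w1.png

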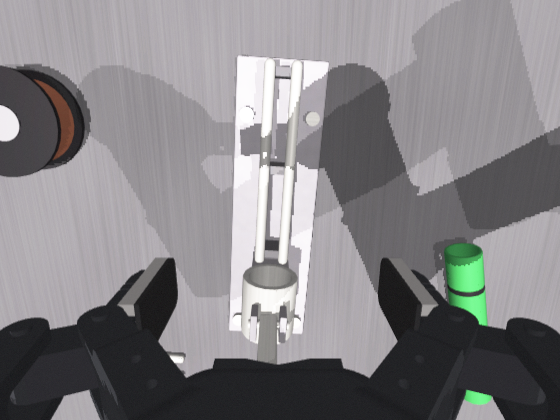

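The wrist view shows the jig with its rods at (280,160), the sleeve mouth at (270,270) and the lever up behind it. The mouth works out to ≈(519.9,149.7) with axis 86.0°, which agrees with the plate and sleeve sizes. Now to the tube: the candidates were thin white (243,257), fat white (222,284), brown ×2 and green. I choose the thin white one.

Request:
send_rows --steps '[[[3.7, 0.2, 0, 0, 1], [3.7, 0.2, 0, 0, 1], [3.7, 0.2, 0, 0, 1], [3.7, 0.2, 0, 0, 1], [3.7, 0.2, 0, 0, 1], [3.7, 0.1, 0, 0, 1], [0, 0, 0, 0.12, 1], [0, 0, 0, 0.12, 1], [0, 0, 0, 0.12, 1], [0, 0, 0, 0.12, 1]]]'

```text
clock: 1.4
position: [508.2, -178.1, 190.5]
ee_rot: [-0.512, 0.859, 0.002, -0.006]
contact_force: [-0.4, 0.1, -0.4]
gripper_width: 85.4
```

Request:
send_rows --steps '[[[0, 0, 0, 0.12, 1], [0, 0, 0, 0.12, 1], [0, 0, 0, 0.12, 1], [0, 0, 0, 0.12, 1], [0, 0, 0, 0.12, 1], [0, 0, 0, 0.12, 1], [0, 0, 0, 0.12, 1], [0, 0, 0, 0.11, 1], [0, 0, 0, 0, 1], [0, 0, 0, 0, 1]]]'

```text
clock: 2.23
position: [513.8, -187.8, 186.6]
ee_rot: [-0.04, 0.999, -0.001, -0.008]
contact_force: [0.1, -0.2, 0.9]
gripper_width: 85.9
```

```bash
cat >> h.py <<'E'
def tool(s,v):  # world mm vector -> tool cm
    return (R.from_quat(s["ee_rot"]).as_matrix().T@np.array(v)/10).round(2)
def yaw(s):
    x=R.from_quat(s["ee_rot"]).as_matrix()[:,0]; return np.arctan2(x[1],x[0])
E
python3 - <<'E'
from h import *
im,w,s=world("wrist"); print(s["position"],s["ee_rot"],s["clock"],yaw(s)); cv2.imwrite("pics/w2.png",im); np.savez("w2.npz",im=im,w=w)
P=w.reshape(-1,3);I=im.reshape(-1,3);ok=~np.isnan(P).any(1);P=P[ok];I=I[ok]
for nm,lo,hi in (("thin",-205,-125),("fat",-310,-220)):
    q=(P[:,0]>380)&(P[:,0]<660)&(P[:,1]>lo)&(P[:,1]<hi)&(P[:,2]>52)&(P[:,2]<90);Q=P[q];t=P[q]
    print(nm,cv2.minAreaRect(Q[:,:2].astype(np.float32)),np.percentile(Q[:,2],97))
    r=cv2.minAreaRect(Q[:,:2].astype(np.float32)); dk=Q[I[q].sum(1)<180]; dk=dk[dk[:,0]>540]; print("dark",len(dk),np.median(dk,0))
R_=R.from_quat(s["ee_rot"]).as_matrix(); print(R_[:,2])
E
```

```text
[ 513.82719885 -187.76528255  186.57137622] [-0.04043894  0.99915244 -0.00118197 -0.00759613] 2.2333 -3.0607036688608384
thin ((503.4023132324219, -163.26882934570312), (199.95187377929688, 37.85295104980469), 7.761580467224121) 70.69081800975145
dark 161 [ 558.5708307  -158.54161921   67.60691506]
fat ((530.2662963867188, -264.1734619140625), (200.15228271484375, 47.47201919555664), 7.814913749694824) 81.17297721513181
dark 217 [ 584.24486134 -249.40064843   76.94700008]
[-0.01508379 -0.00297629 -0.9998818 ]
```

View pics/w2.png

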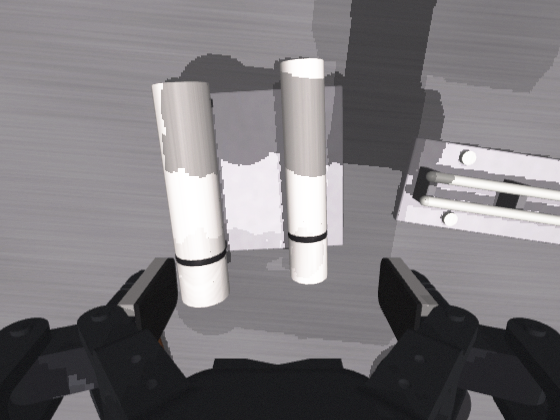

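The thin tube is the right-hand one at (306,170), with its line at (307,237) and fitted width 37.9 mm. The fat tube is the left one at (195,190), 47.5 mm. The choice is confirmed. I'll align above it and go down.

Request:
send_rows --steps '[[[0.8, 2.5, 0, -0.055, 1], [0, 0, 0, 0, 1], [0, 0, 3, 0, 1], [0, 0, 3, 0, 1], [0, 0, 3, 0, 1], [0, 0, 0, 0, 1]]]'

```text
clock: 2.78
position: [506.6, -164.9, 96.5]
ee_rot: [-0.074, 0.997, -0.002, -0.003]
contact_force: [-0.6, 0.1, -1.4]
gripper_width: 85.3
```

```bash
python3 - <<'E'
from h import *
s=arm.read_state(); p=s["position"]; print(p,yaw(s)+3.006, R.from_quat(s["ee_rot"]).as_matrix()[:,2].round(3)); print(tool(s,np.array([503.4,-163.3,32])-p))
E
```

```text
[ 506.55497631 -164.94564535   96.52001776] 0.013083895594415917 [-0.006 -0.004 -1.   ]
[0.25 0.23 6.45]
```

Request:
send_rows --steps '[[[0.3, 0.2, 2, 0.013, 1], [0, 0, 2.2, 0, 1], [0, 0, 1.6, 0, 1], [0, 0, 0, 0, 1]]]'

```text
clock: 3.12
position: [507.1, -165.4, 40.7]
ee_rot: [-0.071, 0.997, -0.003, -0.001]
contact_force: [0.3, -0.1, 0.4]
gripper_width: 85.4
```

```bash
python3 - <<'E'
from h import *
s=arm.read_state(); p=s["position"]; print(p,yaw(s)+3.006, R.from_quat(s["ee_rot"]).as_matrix()[:,2].round(3)); print(tool(s,np.array([503.4,-163.3,32])-p))
E
```

```text
[ 507.11200646 -165.39897817   40.73892559] 0.006072132818716103 [-0.001 -0.007 -1.   ]
[0.34 0.27 0.87]
```

Request:
send_rows --steps '[[[0.3, 0.3, 0.6, 0.006, 1], [0.2, 0.2, 0.2, 0, 1], [0, 0, 0, 0, 0.55], [0, 0, 0, 0, 0.3], [0, 0, 0, 0, 0.3], [0, 0, 0, 0, 0.2], [0, 0, 0, 0, 0.2], [0, 0, 0, 0, 0.2]]]'

```text
clock: 3.78
position: [507.1, -161.8, 40.0]
ee_rot: [-0.07, 0.998, -0.005, 0.006]
contact_force: [-0.5, -0.0, -0.1]
gripper_width: 17.3
```

```bash
python3 - <<'E'
from h import *
im,w,s=world("wrist"); a,_,_=world("side"); b,_,_=world("scene"); print(s["position"],s["gripper_width"],s["contact_force"])
c=np.hstack([cv2.resize(a[90:300,150:430],None,fx=1.4,fy=1.4),cv2.resize(b[150:360,130:410],None,fx=1.4,fy=1.4)])
d=cv2.resize(im,(392,294)); d=np.hstack([d,np.zeros((294,392,3),np.uint8)])
cv2.imwrite("pics/c1.png",np.vstack([c,d]))
E
```

```text
[ 507.10895274 -161.75431462   39.97559172] 17.27550722161709 [-0.48490738 -0.04830704 -0.10789454]
```

View pics/c1.png

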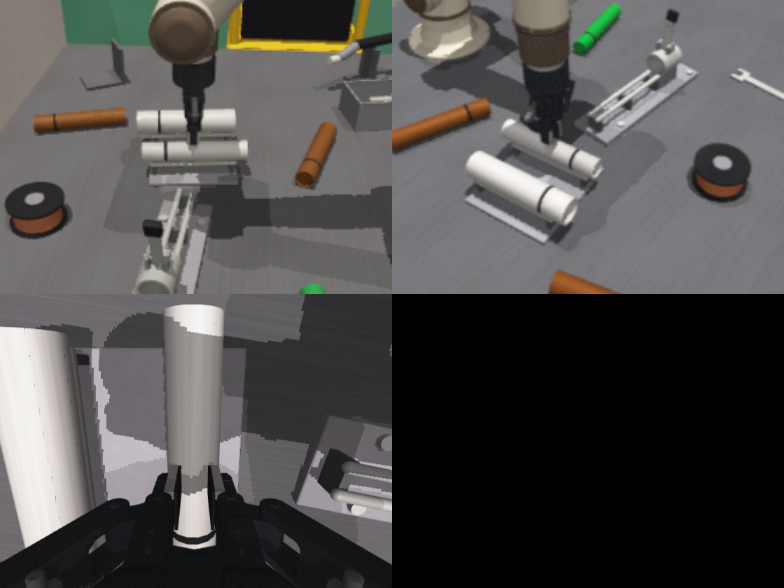

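```bash
python3 - <<'E'
from h import *
im,w,s=world("wrist")
Rm=R.from_quat(s["ee_rot"]).as_matrix()
tl=(w-s["position"])@Rm
for v in range(300,400,12):
    print(v,[(u,*w[v,u].round(0).astype(int),'|',*tl[v,u].round(0).astype(int)) if not np.isnan(w[v,u]).any() else u for u in (230,250,258,278,298,306,325)])
print(s["gripper_width"])
for n in ("side","scene"):
    im,w,_=world(n);P=w.reshape(-1,3);P=P[~np.isnan(P).any(1)]
    Q=P[(P[:,0]>380)&(P[:,0]<660)&(P[:,1]>-205)&(P[:,1]<-125)&(P[:,2]>52)&(P[:,2]<75)&(abs(P[:,0]-505)>25)]
    print(n,cv2.minAreaRect(Q[:,:2].astype(np.float32)),np.percentile(Q[:,2],97))
    Q=P[(P[:,0]>460)&(P[:,0]<560)&(P[:,1]>-215)&(P[:,1]<-110)]
    for zl in range(50,130,8):
        q=Q[(Q[:,2]>=zl)&(Q[:,2]<zl+8)]
        if len(q): print(zl,len(q),np.percentile(q[:,0],[5,95]).round(),np.percentile(q[:,1],[5,95]).round())
E
```

```text
300 [(230, np.int64(496), np.int64(-178), np.int64(123), '|', np.int64(12), np.int64(-15), np.int64(-83)), (250, np.int64(503), np.int64(-172), np.int64(110), '|', np.int64(4), np.int64(-10), np.int64(-70)), (258, np.int64(529), np.int64(-168), np.int64(68), '|', np.int64(-22), np.int64(-10), np.int64(-28)), (278, np.int64(527), np.int64(-159), np.int64(70), '|', np.int64(-21), np.int64(0), np.int64(-30)), (298, np.int64(514), np.int64(-152), np.int64(89), '|', np.int64(-9), np.int64(8), np.int64(-49)), (306, np.int64(501), np.int64(-152), np.int64(109), '|', np.int64(4), np.int64(10), np.int64(-70)), (325, np.int64(492), np.int64(-149), np.int64(123), '|', np.int64(12), np.int64(14), np.int64(-83))]
312 [(230, np.int64(496), np.int64(-177), np.int64(129), '|', np.int64(12), np.int64(-14), np.int64(-89)), (250, np.int64(507), np.int64(-171), np.int64(111), '|', np.int64(0), np.int64(-10), np.int64(-71)), (258, np.int64(536), np.int64(-167), np.int64(69), '|', np.int64(-28), np.int64(-10), np.int64(-29)), (278, np.int64(534), np.int64(-158), np.int64(70), '|', np.int64(-28), np.int64(
[... 5553 characters left out ...]
6 [464. 554.] [-170. -147.]
74 14 [492. 512.] [-149. -141.]
82 25 [492. 512.] [-149. -139.]
90 25 [492. 512.] [-148. -137.]
98 17 [494. 510.] [-149. -138.]
106 4 [497. 506.] [-140. -138.]
114 14 [489. 514.] [-141. -119.]
122 20 [487. 507.] [-125. -115.]
scene ((504.646484375, -166.9472198486328), (200.70428466796875, 35.387840270996094), 8.137653350830078) 70.8664936493625
50 80 [469. 555.] [-187. -174.]
58 162 [464. 555.] [-184. -162.]
66 175 [466. 556.] [-177. -151.]
74 25 [505. 519.] [-182. -145.]
82 34 [505. 519.] [-184. -146.]
90 39 [504. 520.] [-184. -146.]
98 30 [505. 518.] [-183. -148.]
106 24 [506. 519.] [-180. -144.]
114 47 [504. 523.] [-200. -125.]
122 65 [502. 523.] [-202. -123.]
```

```bash
python3 - <<'E'
from h import *
z=np.load("w1.npz");w=z["w"]; p=np.array([513.51725685,60.47760572,191.80910922]);Rm=R.from_quat([-0.7057848,0.70839874,0.00320828,-0.00536225]).as_matrix()
tl=(w-p)@Rm
for v in range(255,345,8): print(v,[tuple(int(x) for x in tl[v,u]) if not np.isnan(w[v,u]).any() else None for u in (130,145,155,165,172)])
s=arm.read_state()
im,w,s=world("wrist"); tl=(w-s["position"])@R.from_quat(s["ee_rot"]).as_matrix()
m=(abs(tl[...,1])<13)&(abs(tl[...,1])>6)&(abs(tl[...,0])<13)
print("closed tip max z", np.nanpercentile(tl[m][:,2],[50,90,97,99.5]), m.sum(), s["joints"])
E
```

```text
255 [(-97, -171, 188), (-97, -154, 188), (-97, -142, 189), (-97, -130, 188), (-97, -122, 189)]
263 [(-107, -172, 188), (-108, -155, 190), (11, -46, -56), (11, -43, -55), (9, -42, -50)]
271 [(-117, -174, 188), (11, -48, -62), (11, -45, -61), (10, -42, -59), (5, -42, -49)]
279 [(7, -55, -60), (11, -46, -68), (11, -42, -68), (6, -42, -59), (2, -42, -51)]
287 [(7, -52, -66), (10, -44, -72), (8, -43, -68), (4, -42, -60), (0, -42, -52)]
295 [(11, -46, -79), (11, -42, -78), (6, -42, -69), (1, -42, -61), (-3, -42, -54)]
303 [(12, -45, -83), (8, -42, -78), (3, -42, -70), (-1, -42, -62), (-7, -42, -53)]
311 [(8, -45, -82), (6, -42, -79), (1, -42, -72), (-4, -42, -62), (-10, -42, -54)]
319 [(12, -41, -92), (4, -42, -80), (-1, -42, -72), (-7, -42, -63), (-183, -130, 189)]
327 [(12, -39, -96), (1, -42, -81), (-3, -42, -74), (-195, -140, 189), (-194, -131, 188)]
335 [(17, -35, -106), (17, -31, -106), (-6, -42, -74), (-206, -140, 188), (-205, -131, 187)]
343 [(17, -33, -109), (17, -30, -109), (17, -28, -109), (-217, -141, 187), (-219, -133, 190)]
closed tip max z [-70.61871365 -29.35681121 -27.63290686 -24.94327056] 5492 [ 0.00185171  0.39769128 -0.43969262  0.01324618 -0.72224508 -1.44352929]
```

The picture and depth show the fingers shut above the tube: it is still at rest and the force is zero. Wrist depth puts the open fingertips at tool z ≈ -49 (about -36 when shut), and the jaws shut to 17 mm without contact. So the real fingertips are about 36 mm short of the reported TCP, and I trust that over the stated TCP. I'll reopen, raise the grasp reference by 36 mm, and go lower.

Request:
send_rows --steps '[[[0, 0, -0.5, 0, 1], [0, 0, 0, 0, 1], [0, 0, 0, 0, 1], [0, 0, 0, 0, 1], [0.4, -0.1, 0, 0, 1], [0, 0, 0, 0, 1]]]'

```text
clock: 4.63
position: [502.5, -163.3, 44.8]
ee_rot: [-0.07, 0.998, -0.005, 0.005]
contact_force: [-0.4, -0.8, 0.7]
gripper_width: 85.2
```

```bash
python3 - <<'E'
from h import *
s=arm.read_state(); p=s["position"]; print(p,s["gripper_width"],yaw(s)+3.006, R.from_quat(s["ee_rot"]).as_matrix()[:,2].round(3)); print(tool(s,np.array([503.4,-163.3,-4])-p))
E
```

```text
[ 502.4932567  -163.30616454   44.76808767] 85.18840544185726 0.0036297516193091184 [ 0.011 -0.009 -1.   ]
[-0.04  0.04  4.88]
```

Request:
send_rows --steps '[[[0, 0, 2.0, 0, 1], [0, 0, 1.5, 0, 1], [0, 0, 0.8, 0, 1], [0, 0, 0, 0, 1]]]'

```text
clock: 4.97
position: [503.9, -164.1, 1.7]
ee_rot: [-0.069, 0.998, -0.005, 0.007]
contact_force: [0.3, -0.1, 1.0]
gripper_width: 85.6
```

```bash
python3 - <<'E'
from h import *
s=arm.read_state(); p=s["position"]; print(p,s["gripper_width"],yaw(s)+3.006, R.from_quat(s["ee_rot"]).as_matrix()[:,2].round(3)); print(tool(s,np.array([503.4,-163.3,-4])-p))
E
```

```text
[ 503.88788257 -164.10027847    1.74792357] 85.61026916773213 0.003586109456709785 [ 0.015 -0.009 -1.   ]
[0.04 0.09 0.57]
```

Request:
send_rows --steps '[[[0, 0.1, 0.6, 0, 1], [0, 0, 0, 0, 0.6], [0, 0, 0, 0, 0.3], [0, 0, 0, 0, 0.3], [0, 0, 0, 0, 0.3], [0, 0, 0, 0, 0.3], [0, 0, 0, 0, 0.3]]]'

```text
clock: 5.55
position: [505.1, -163.3, -2.9]
ee_rot: [-0.07, 0.998, -0.005, 0.008]
contact_force: [-0.9, 0.2, -2.1]
gripper_width: 36.7
```

Request:
send_rows --steps '[[[0, 0, -1, 0, 0.3], [0, 0, -2.5, 0, 0.3], [0, 0, -2.5, 0, 0.3], [0, 0, -2, 0, 0.3], [0, 0, 0, -0.1, 0.3], [0, 0, 0, -0.12, 0.3], [0, 0, 0, -0.12, 0.3], [0, 0, 0, -0.12, 0.3], [0, 0, 0, -0.12, 0.3], [0, 0, 0, -0.12, 0.3]]]'

```text
clock: 6.38
position: [500.5, -161.2, 85.7]
ee_rot: [-0.419, 0.908, -0.006, 0.006]
contact_force: [0.4, -0.4, -3.2]
gripper_width: 36.4
```

Request:
send_rows --steps '[[[0, 0, 0, -0.12, 0.3], [0, 0, 0, -0.12, 0.3], [0, 0, 0, -0.12, 0.3], [0, 0, 0, -0.12, 0.3], [0, 0, 0, -0.1, 0.3], [0, 0, 0, -0.05, 0.3], [0, 0, 0, 0, 0.3]]]'

```text
clock: 6.97
position: [497.7, -159.9, 89.1]
ee_rot: [-0.691, 0.723, -0.007, 0.004]
contact_force: [0.1, -0.2, -1.4]
gripper_width: 36.3
```

```bash
cat >> h.py <<'E'
JA=1.5017; D=np.array([np.cos(JA),np.sin(JA),0]); M=np.array([519.9,149.7,65.])
def rep(along,z):  # along: wanted tube centre y in jig frame (mm), z: reading wanted at grasp height axis
    s=arm.read_state(); Rm=R.from_quat(s["ee_rot"]).as_matrix(); p=np.array(s["position"]); g=p-55*Rm[:,2]
    N=np.array([D[1],-D[0],0]); r=g-M
    print("pos",p.round(1),"grip",g.round(1),"w",round(s["gripper_width"],1),"F",s["contact_force"].round(1),"T",s["clock"])
    dy=(yaw(s)-(JA-np.pi)+np.pi)%(2*np.pi)-np.pi
    print("jig along",(r@D).round(1),"lat",(r@N).round(1),"turn",round(dy,4),"zax",Rm[:,2].round(3))
    tgt=M+D*along; tgt[2]=z
    print("tool cmd",tool(s,tgt-g))
    return s
E
python3 - <<'E'
from h import *
rep(-180,130)
E
```

```text
pos [ 497.7 -159.9   89.1] grip [ 496.8 -159.6  144.1] w 36.3 F [ 0.1 -0.2 -1.4] T 6.9667
jig along -310.2 lat -1.7 turn 0.0249 zax [ 0.015 -0.004 -1.   ]
tool cmd [-13.02  -0.47   1.38]
```

Request:
send_rows --steps '[[[0, 0, 0, 0.025, 0.3], [-2.5, -0.1, 0, 0, 0.3], [-3.5, -0.1, 0, 0, 0.3], [-3.5, 0, 0, 0, 0.3], [-2.5, 0, 0, 0, 0.3], [-0.5, 0, 0, 0, 0.3], [0, 0, 0, 0, 0.3], [0, 0, 0, 0, 0.3]]]'

```text
clock: 7.63
position: [509.1, -31.2, 90.9]
ee_rot: [-0.674, 0.739, -0.007, 0.005]
contact_force: [-0.4, -0.7, -2.1]
gripper_width: 36.6
```

```bash
python3 - <<'E'
from h import *
im,w,_=world("wrist"); cv2.imwrite("pics/w3.png",im)
rep(-180,110)
P=[]
for n in ("wrist","scene","side"):
    im,w,s=world(n);p=w.reshape(-1,3);p=p[~np.isnan(p).any(1)]
    g=np.array(s["position"]);Q=p[(abs(p[:,0]-g[0])<28)&(abs(p[:,1]-g[1])<115)&(p[:,2]>120)&(p[:,2]<200)&((abs(p[:,1]-g[1])>22))&(p[:,2]<172)]
    if len(Q)<50: print(n,len(Q));continue
    r=cv2.minAreaRect(Q[:,:2].astype(np.float32));print(n,r,np.percentile(Q[:,2],[50,97]))
    l=cv2.fitLine(Q.astype(np.float32),cv2.DIST_HUBER,0,.01,.01).ravel();l*=np.sign(l[1]);print(" dir",l[:3].round(4),"jig",D.round(4),"ymin/max",np.percentile(Q[:,1],[.5,99.5]))
E
```

```text
pos [509.1 -31.6  90.9] grip [508.1 -31.4 145.8] w 36.4 F [-0.5 -0.2 -2.3] T 7.6833
jig along -181.5 lat 0.8 turn -0.0243 zax [ 0.017 -0.003 -1.   ]
tool cmd [-0.16  0.14  3.58]
wrist ((504.65338134765625, -66.36883544921875), (130.1611785888672, 38.048439025878906), 84.4942626953125) [162.9735365  165.74460936]
 dir [ 0.1281  0.9916 -0.0168] jig [0.069  0.9976 0.    ] ymin/max [-129.59198451  -53.62774313]
scene ((513.2433471679688, -33.59413146972656), (202.91964721679688, 37.42146682739258), 82.08419036865234) [155.20883618 164.87785524]
 dir [ 0.1259  0.9918 -0.021 ] jig [0.069  0.9976 0.    ] ymin/max [-133.20900356   65.93547393]
side ((505.3608703613281, -25.0166015625), (188.69223022460938, 35.801910400390625), 84.03875732421875) [155.64259582 162.31169666]
 dir [ 0.0651  0.9904 -0.1216] jig [0.069  0.9976 0.    ] ymin/max [-82.31130178  68.91966957]
```

View pics/w3.png

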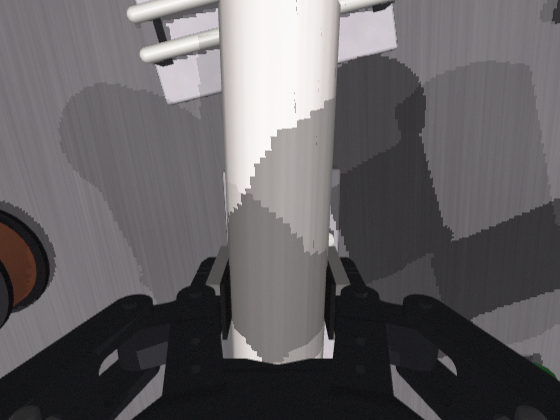

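The wrist view shows the tube held lengthwise over the cradle, with the jig below at (280,190) and the rack at top. The tube fits at 84.5° against 86.0° for the jig, pitch about -0.017 rad. I'll correct the yaw and lower it.

Request:
send_rows --steps '[[[0, 0, 1, -0.024, 0.3], [-0.5, 0, 2.5, 0, 0.3], [-0.5, 0, 2, 0, 0.3], [0, 0, 1, 0, 0.3], [0, 0, 0, 0, 0.3], [0, 0, 0, 0, 0.3]]]'

```text
clock: 8.33
position: [511.0, -27.0, 21.6]
ee_rot: [-0.681, 0.732, -0.007, 0.005]
contact_force: [0.1, 0.6, -1.1]
gripper_width: 37.0
```

```bash
python3 - <<'E'
from h import *
rep(-155,68)
E
```

```text
pos [511.  -27.   21.6] grip [510.  -26.8  76.6] w 37.0 F [ 0.1  0.6 -1.1] T 8.3333
jig along -176.8 lat 2.3 turn -0.0039 zax [ 0.018 -0.004 -1.   ]
tool cmd [-2.18  0.26  0.85]
```

Request:
send_rows --steps '[[[-0.5, 0.25, 0.3, -0.004, 0.3], [-0.6, 0, 0.3, 0, 0.3], [-0.6, 0, 0.2, 0, 0.3], [0, 0, 0, 0, 0.3], [0, 0, 0, 0, 0.3]]]'

```text
clock: 8.75
position: [511.2, -8.8, 14.4]
ee_rot: [-0.682, 0.731, -0.008, 0.007]
contact_force: [1.1, 0.3, -1.3]
gripper_width: 36.6
```

```bash
python3 - <<'E'
from h import *
rep(-100,67)
for n in ("wrist","scene","side"):
    im,w,s=world(n);p=w.reshape(-1,3);k=~np.isnan(p).any(1);p=p[k];c=im.reshape(-1,3)[k].astype(int)
    r=p-M; a=r@D; b=r@np.array([D[1],-D[0],0]); g=-155
    m=(abs(b)<24)&(p[:,2]>68)&(p[:,2]<96)&(a<-2)&(a>-290)
    e=m&((a<g-40)|(a>g+40)); Q=np.c_[a[e],b[e],p[e][:,2]]
    l=cv2.fitLine(Q.astype(np.float32),cv2.DIST_HUBER,0,.01,.01).ravel();l*=np.sign(l[0])
    d=m&(c.sum(1)<160)&(a>-140)
    print(n,len(Q),"dir",l[:3].round(4),"ends",np.percentile(a[m],[.5,99.5]).round(1),"lat",np.percentile(b[e],[1,99]).round(1),"ztop back/front",[np.percentile(p[m&(abs(a-x)<15)][:,2],95).round(1) if (m&(abs(a-x)<15)).sum()>5 else None for x in (-240,-210,-110,-80)],"dark a",np.median(a[d]) if d.any() else None,d.sum())
    if n=="side": cv2.imwrite("pics/s2.png",cv2.resize(im[170:345,180:360],None,fx=4,fy=3.4,interpolation=cv2.INTER_CUBIC))
E
```

```text
pos [511.2  -8.8  14.4] grip [510.   -8.6  69.4] w 36.6 F [ 1.1  0.3 -1.3] T 8.75
jig along -158.6 lat 1.1 turn 0.0 zax [ 0.022 -0.003 -1.   ]
tool cmd [-5.86  0.11  0.23]
wrist 24178 dir [ 0.9998  0.0143 -0.0167] ends [-256.4 -138.1] lat [-17.5  18.7] ztop back/front [np.float64(89.3), np.float64(88.8), None, None] dark a None 0
scene 368 dir [ 0.9997  0.0078 -0.0227] ends [-259.6  -58.6] lat [-15.1  20.7] ztop back/front [np.float64(88.8), np.float64(89.0), None, np.float64(87.0)] dark a None 0
side 303 dir [ 0.9929 -0.1166 -0.0243] ends [-194.6  -59.2] lat [-19.1  15.5] ztop back/front [None, None, np.float64(86.2), np.float64(85.3)] dark a -105.40501406691949 1
```

Request:
send_rows --steps '[[[0, 0.1, 0.2, 0, 0.3], [0, 0, 0.15, 0, 0.3], [0, 0, 0.1, 0, 0.3], [0, 0, 0, 0, 0.3]]]'

```text
clock: 9.23
position: [510.7, -9.2, 11.6]
ee_rot: [-0.682, 0.731, -0.009, 0.008]
contact_force: [-0.6, 2.1, -0.2]
gripper_width: 36.6
```

```bash
python3 - <<'E'
from h import *
rep(-100,67)
E
```

```text
pos [510.7  -9.2  11.6] grip [509.4  -9.   66.5] w 36.6 F [-0.6  2.1 -0.2] T 9.2333
jig along -159.1 lat 0.5 turn 0.0002 zax [ 0.024 -0.002 -1.   ]
tool cmd [-5.91  0.04 -0.05]
```

Request:
send_rows --steps '[[[0, 0, 0.15, 0, 0.3], [0, 0, 0.15, 0, 0.3], [0, 0, 0, 0, 0.3]]]'

```text
clock: 9.48
position: [510.9, -9.2, 11.8]
ee_rot: [-0.683, 0.73, -0.009, 0.008]
contact_force: [-1.1, 0.8, -0.5]
gripper_width: 36.4
```

```bash
python3 - <<'E'
from h import *
s=rep(-100,65); print(s["wrist_torque"])
E
```

```text
pos [510.9  -9.2  11.8] grip [509.5  -9.   66.8] w 36.4 F [-1.1  0.8 -0.5] T 9.4833
jig along -159.0 lat 0.6 turn 0.0017 zax [ 0.025 -0.003 -1.   ]
tool cmd [-5.9   0.05  0.17]
[0.30512779 0.27604012 0.08615437]
```

Request:
send_rows --steps '[[[0, 0, 0.3, 0, 0.3], [0, 0, 0.3, 0, 0.3], [0, 0, 0.1, 0, 0.3]]]'

```text
clock: 9.73
position: [511.2, -9.3, 11.6]
ee_rot: [-0.684, 0.729, -0.01, 0.008]
contact_force: [-1.8, -0.0, -0.6]
gripper_width: 36.6
```

```bash
python3 - <<'E'
from h import *
s=rep(-100,65); print(s["wrist_torque"])
E
```

```text
pos [511.2  -9.3  11.6] grip [509.8  -9.1  66.6] w 36.6 F [-1.8 -0.  -0.6] T 9.7333
jig along -159.1 lat 0.9 turn 0.0046 zax [ 0.026 -0.004 -1.   ]
tool cmd [-5.91  0.06  0.15]
[0.2595668  0.34629662 0.07506696]
```

The tube is resting on the cradle rods: a further downward command gives no travel and its weight is off the wrist. Now I'll slide it in.

Request:
send_rows --steps '[[[-1, 0, 0, 0.004, 0.3], [-1.5, 0, 0, 0, 0.3], [-1.2, 0, 0, 0, 0.3], [-0.5, 0, 0, 0, 0.3], [0, 0, 0, 0, 0.3]]]'

```text
clock: 10.15
position: [512.9, 33.3, 11.2]
ee_rot: [-0.682, 0.732, -0.01, 0.007]
contact_force: [-0.7, -0.8, 4.0]
gripper_width: 36.7
```

```bash
python3 - <<'E'
from h import *
s=rep(-55,66); print(s["wrist_torque"])
E
```

```text
pos [512.9  33.3  11.2] grip [511.6  33.6  66.2] w 36.7 F [-0.7 -0.8  4. ] T 10.15
jig along -116.4 lat -0.3 turn -0.0017 zax [ 0.024 -0.006 -1.   ]
tool cmd [-6.14 -0.02 -0.01]
[-0.31284336  0.4586397   0.07513422]
```

Request:
send_rows --steps '[[[-0.8, 0, 0, 0, 0.3], [-0.9, 0, 0, 0, 0.3], [-0.9, 0, 0, 0, 0.3], [-0.5, 0, 0, 0, 0.3], [0, 0, 0, 0, 0.3]]]'

```text
clock: 10.57
position: [515.0, 64.6, 11.2]
ee_rot: [-0.682, 0.732, -0.011, 0.006]
contact_force: [-1.0, -2.6, 3.4]
gripper_width: 36.6
```

```bash
python3 - <<'E'
from h import *
s=rep(-55,66); print(s["wrist_torque"])
E
```

```text
pos [515.   64.6  11.2] grip [513.8  65.   66.1] w 36.6 F [-1.  -2.6  3.4] T 10.5667
jig along -84.9 lat -0.3 turn -0.0019 zax [ 0.023 -0.008 -1.   ]
tool cmd [-2.99 -0.02 -0.  ]
[-0.43868222  0.33410175  0.02702253]
```

Request:
send_rows --steps '[[[-0.8, 0, 0, 0, 0.3], [-0.8, 0, 0, 0, 0.3], [-0.7, 0, 0, 0, 0.3], [0, 0, 0, 0, 0.3]]]'

```text
clock: 10.9
position: [516.8, 89.0, 11.2]
ee_rot: [-0.681, 0.732, -0.011, 0.006]
contact_force: [-2.1, 1.1, 2.4]
gripper_width: 36.4
```

```bash
cat > mk.py <<'E'
from h import *
def mk(tag,save=False):
    N=np.array([D[1],-D[0],0])
    for n in ("wrist","scene","side"):
        im,w,s=world(n);p=w.reshape(-1,3);k=~np.isnan(p).any(1);p=p[k];c=im.reshape(-1,3)[k].astype(int)
        r=p-M; a=r@D; b=r@N
        m=(abs(b)<20)&(p[:,2]>66)&(p[:,2]<90)&(a<2)&(a>-290)
        d=(abs(b)<18)&(p[:,2]>72)&(p[:,2]<90)&(c.sum(1)<170)&(abs(a)<30)
        sl=(abs(b)<16)&(p[:,2]>86)&(p[:,2]<97)&(abs(a)<40)
        print(n,"tail",np.percentile(a[m],1).round(1) if m.any() else None,"dark",a[d].round(1)[:12],d.sum(),"sleeve edge",np.percentile(a[sl],[1,3]).round(1) if sl.sum()>9 else None)
        q=(abs(p[:,0]-520)<90)
        if save: cv2.imwrite(f"pics/{tag}{n}.png",im)
E
python3 - <<'E'
from mk import *
s=rep(-55,66); mk("a",True)
a=cv2.imread("pics/ascene.png")[160:250,260:370]; b=cv2.imread("pics/aside.png")[210:330,210:330]
cv2.imwrite("pics/a.png",np.hstack([cv2.resize(a,(440,360),interpolation=cv2.INTER_CUBIC),cv2.resize(b,(360,360),interpolation=cv2.INTER_CUBIC)]))
E
```

```text
pos [516.8  89.   11.2] grip [515.5  89.4  66.2] w 36.4 F [-2.1  1.1  2.4] T 10.9
jig along -60.4 lat -0.2 turn -0.0033 zax [ 0.023 -0.008 -1.   ]
tool cmd [-0.54 -0.02  0.01]
wrist tail -157.7 dark [] 0 sleeve edge None
scene tail -160.8 dark [3.1] 1 sleeve edge [10.6 12.1]
side tail -91.5 dark [] 0 sleeve edge [1.  3.5]
```

View pics/a.png

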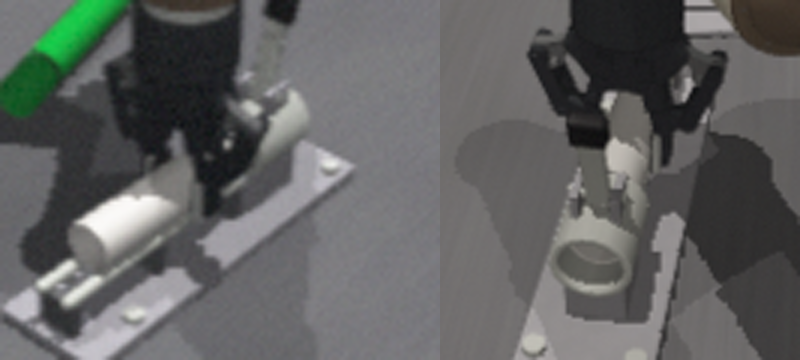

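The crops show the tube entering the sleeve with the lever still up, in line with the bore. I'll push 5 mm more, release, back off, and look at the line against the mouth.

Request:
send_rows --steps '[[[-0.4, 0, 0, 0, 0.3], [0, 0, 0, 0, 0.3], [0, 0, 0, 0, 0.6], [0, 0, 0, 0, 1], [0, 0, 0, 0, 1], [0, 0, 0, 0, 1], [0, 0, 0, 0, 1]]]'

```text
clock: 11.63
position: [518.3, 92.9, 10.4]
ee_rot: [-0.68, 0.733, -0.011, 0.007]
contact_force: [0.6, -0.4, 0.3]
gripper_width: 85.3
```

Request:
send_rows --steps '[[[0, 0, -2, 0, 1], [0, 0, -3, 0, 1], [0, 0, -3, 0, 1], [2, 0, -3, 0, 1], [3, 0, -2, 0, 1], [3, 0, 0, 0, 1], [0, 0, 0, 0, 1], [0, 0, 0, 0, 1]]]'

```text
clock: 12.3
position: [509.6, 10.4, 147.0]
ee_rot: [-0.681, 0.732, -0.012, 0.006]
contact_force: [1.0, -0.3, 0.4]
gripper_width: 85.3
```

```bash
python3 - <<'E'
from mk import *
s=rep(-55,66); mk("b",True)
b=cv2.imread("pics/bwrist.png"); cv2.imwrite("pics/b.png",cv2.resize(b[180:390,190:370],None,fx=2.8,fy=2.8,interpolation=cv2.INTER_CUBIC))
E
```

```text
pos [509.6  10.4 147. ] grip [508.2  10.9 202. ] w 85.3 F [ 1.  -0.3  0.4] T 12.3
jig along -139.3 lat -2.1 turn -0.0043 zax [ 0.026 -0.01  -1.   ]
tool cmd [-8.54  0.18 13.53]
wrist tail -157.3 dark [-2.9 -1.9 -5.1 -4.2 -2.3 -3.3 -5.3 -4.4 -3.6 -2.2 -3.2 -4.1] 116 sleeve edge None
scene tail -157.6 dark [] 0 sleeve edge [-1.9 -1.2]
side tail -155.4 dark [] 0 sleeve edge [1.2 3.7]
```

View pics/b.png

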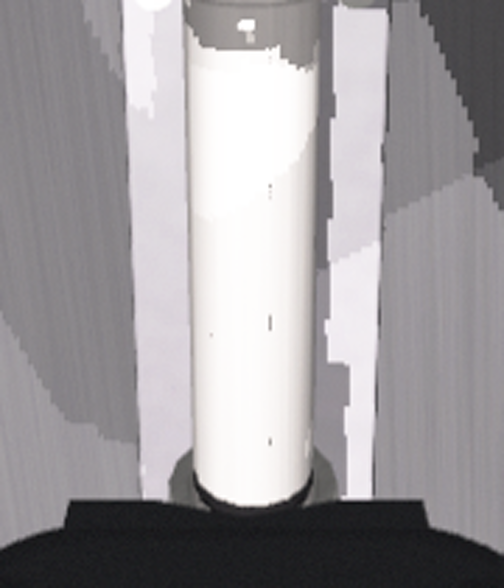

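The crop shows the black line just at the sleeve's mouth (250,495), partly hidden by the gripper body. I'll move forward to see it fully.

Request:
send_rows --steps '[[[-2, 0, -1, 0, 1], [-3, 0, -1, 0, 1], [-2.5, 0.2, 0, 0, 1], [0, 0, 0, 0, 1], [0, 0, 0, 0, 1]]]'

```text
clock: 12.87
position: [510.2, 92.2, 161.2]
ee_rot: [-0.682, 0.731, -0.01, 0.001]
contact_force: [0.2, -0.5, 0.2]
gripper_width: 85.2
```

```bash
python3 - <<'E'
from mk import *
s=rep(-55,66); mk("c",True)
b=cv2.imread("pics/cwrist.png"); cv2.imwrite("pics/c.png",cv2.resize(b[190:350,200:360],None,fx=3.7,fy=3.7,interpolation=cv2.INTER_NEAREST))
im,w,s=world("wrist")
N=np.array([D[1],-D[0],0])
for v in range(225,300,2):
    u=275; x=w[v,u]
    print(v,im[v,u].sum(), (x-M)@D if not np.isnan(x).any() else None, x[2])
E
```

```text
pos [510.2  92.2 161.2] grip [509.4  92.9 216.2] w 85.2 F [ 0.2 -0.5  0.2] T 12.8667
jig along -57.4 lat -6.6 turn 0.0003 zax [ 0.015 -0.014 -1.   ]
tool cmd [-0.43 -0.43 15.02]
wrist tail -156.4 dark [-5.7 -4.4 -3.6 -4.8 -4.4 -3.7 -2.7 -4.3 -4.4 -4.6 -4.1 -3.9] 204 sleeve edge [-0.4 -0.2]
scene tail -157.4 dark [] 0 sleeve edge [-2.5 -1.6]
side tail -155.4 dark [] 0 sleeve edge [1.2 1.5]
225 765 -40.677861070934576 84.49981029781796
227 765 -38.63907160461284 83.41175594566386
229 765 -36.96218591559139 83.3931408215775
231 761 -35.53550256077675 84.07867374211412
233 756 -33.754712124372965 83.79766242595437
235 756 -32.425570595418186 84.7401469638522
237 756 -30.614614954500436 84.40752483518817
239 756 -29.18089040845568 85.06768586729825
241 756 -26.982331411981 83.79184545648712
243 756 -25.232853668006513 83.68546139671832
245 755 -23.56812603650437 83.80295851222178
247 756 -22.11822471996214 84.44545475161543
249 756 -20.245326186424812 84.08268806748858
251 756 -18.744511304486554 84.60880306063515
253 756 -16.56106956801046 83.57113768023646
255 756 -15.200659166316205 84
[... 303 characters left out ...]
79407379445 84.33270126916938
271 160 -1.4595762301848723 85.1565210285282
273 429 0.4457257900984303 84.91882946927198
275 287 -0.4365167624138158 90.12059615085536
277 615 0.0314534655420567 92.60199043130146
279 728 2.0038763035408858 92.18083462271953
281 730 3.6978296050424584 92.30199464143092
283 728 5.668581064450522 91.92111363635777
285 727 7.208104535175953 92.34519886130447
287 728 8.833563113007433 92.61497985033529
289 727 10.672382290915149 92.51070929276449
291 728 13.254361743342137 91.12026280446514
293 728 14.682919425653672 91.76709411925495
295 726 16.727935922330083 91.3573074501604
297 725 18.443766304152554 91.52250259844061
299 724 20.13947567279336 91.72756220355001
```

View pics/c.png

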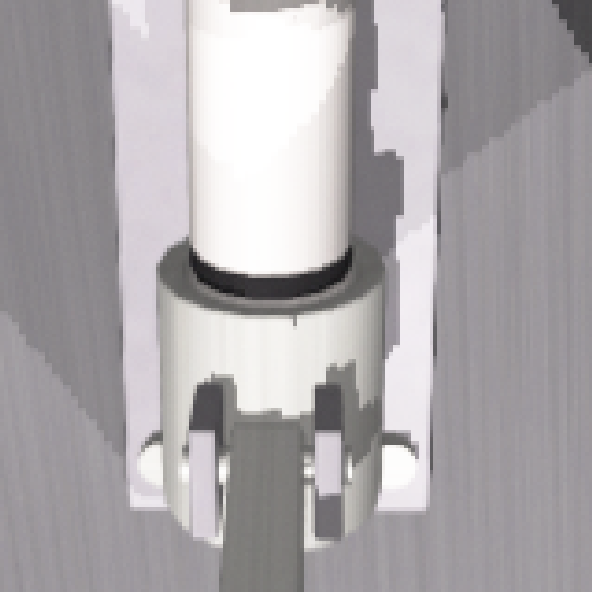

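The line's near edge is at (270,270) in the crop, about 5.5 mm before the mouth edge at (275,305). Its centre is therefore about 2.5 mm short: inside tolerance, but thin. I'll regrip and nudge it in by about 2.5 mm.

Request:
send_rows --steps '[[[0, -0.6, 2, 0, 1], [0, 0, 3.5, 0, 1], [0, 0, 3.5, 0, 1], [0, 0, 2, 0, 1], [0, 0, 0, 0, 1]]]'

```text
clock: 13.48
position: [520.8, 85.6, 50.5]
ee_rot: [-0.679, 0.734, -0.012, 0.004]
contact_force: [-1.0, 0.0, 0.9]
gripper_width: 85.3
```

```bash
python3 - <<'E'
from mk import *
s=rep(-57,67)
E
```

```text
pos [520.8  85.6  50.5] grip [519.5  86.2 105.5] w 85.3 F [-1.   0.   0.9] T 13.4833
jig along -63.4 lat 4.0 turn -0.0076 zax [ 0.022 -0.011 -1.   ]
tool cmd [-0.67  0.5   3.83]
```

Request:
send_rows --steps '[[[-0.2, 0.3, 1.5, -0.007, 1], [0, 0.1, 1.5, 0, 1], [0, 0, 0.6, 0, 1], [0, 0, 0, 0, 1]]]'

```text
clock: 13.82
position: [519.2, 85.3, 15.3]
ee_rot: [-0.681, 0.732, -0.012, 0.004]
contact_force: [0.2, -0.0, 0.7]
gripper_width: 85.4
```

```bash
python3 - <<'E'
from mk import *
s=rep(-57,67)
E
```

```text
pos [519.2  85.3  15.3] grip [518.   85.9  70.3] w 85.4 F [ 0.2 -0.   0.7] T 13.8167
jig along -63.8 lat 2.5 turn -0.0031 zax [ 0.023 -0.012 -1.   ]
tool cmd [-0.68  0.26  0.31]
```

Request:
send_rows --steps '[[[0, 0.25, 0.3, -0.003, 1], [0, 0, 0, 0, 1], [0, 0, 0, 0, 0.6], [0, 0, 0, 0, 0.3], [0, 0, 0, 0, 0.3], [0, 0, 0, 0, 0.3], [0, 0, 0, 0, 0.3]]]'

```text
clock: 14.4
position: [517.1, 85.6, 17.3]
ee_rot: [-0.682, 0.731, -0.013, 0.006]
contact_force: [1.1, -0.5, -2.1]
gripper_width: 36.5
```

```bash
python3 - <<'E'
from mk import *
s=rep(-57,67)
E
```

```text
pos [517.1  85.6  17.3] grip [515.7  86.2  72.3] w 36.5 F [ 1.1 -0.5 -2.1] T 14.4
jig along -63.7 lat 0.2 turn -0.0013 zax [ 0.026 -0.01  -1.   ]
tool cmd [-0.67  0.03  0.52]
```

Request:
send_rows --steps '[[[-0.25, 0, 0, 0, 0.3], [0, 0, 0, 0, 0.3]]]'

```text
clock: 14.57
position: [516.9, 88.3, 17.3]
ee_rot: [-0.682, 0.732, -0.012, 0.006]
contact_force: [-0.2, 0.4, -2.4]
gripper_width: 36.4
```

```bash
python3 - <<'E'
from mk import *
s=rep(-61.2,67)
E
```

```text
pos [516.9  88.3  17.3] grip [515.5  88.8  72.3] w 36.4 F [-0.2  0.4 -2.4] T 14.5667
jig along -61.0 lat -0.2 turn -0.0016 zax [ 0.026 -0.01  -1.   ]
tool cmd [ 0.01 -0.01  0.53]
```

Request:
send_rows --steps '[[[0, 0, 0.3, 0, 0.3], [0, 0, 0.2, 0, 0.3], [0, 0, 0, 0, 0.3]]]'

```text
clock: 14.82
position: [517.2, 88.3, 17.7]
ee_rot: [-0.682, 0.731, -0.013, 0.006]
contact_force: [-0.1, 0.3, -2.0]
gripper_width: 36.3
```

```bash
python3 - <<'E'
from mk import *
s=rep(-61.2,67)
E
```

```text
pos [517.2  88.3  17.7] grip [515.8  89.   72.7] w 36.3 F [-0.1  0.3 -2. ] T 14.8167
jig along -60.8 lat 0.1 turn 0.0001 zax [ 0.026 -0.012 -1.   ]
tool cmd [0.03 0.02 0.57]
```

Request:
send_rows --steps '[[[0, 0, 0.6, 0, 0.3], [0, 0, 0.6, 0, 0.3]]]'

```text
clock: 14.98
position: [517.7, 88.4, 16.5]
ee_rot: [-0.684, 0.729, -0.015, 0.005]
contact_force: [-24.5, 3.5, 55.0]
gripper_width: 36.5
```

```bash
python3 - <<'E'
from mk import *
s=rep(-61.2,67)
E
```

```text
pos [517.7  88.4  16.5] grip [516.2  89.3  71.4] w 36.5 F [-24.5   3.5  55. ] T 14.9833
jig along -60.5 lat 0.5 turn 0.0046 zax [ 0.027 -0.015 -1.   ]
tool cmd [0.06 0.06 0.44]
```

55 N shows the tube is firmly seated on the rods, so I'm releasing now.

Request:
send_rows --steps '[[[0, 0, -0.2, 0, 0.3], [0, 0, 0, 0, 0.5], [0, 0, 0, 0, 1], [0, 0, 0, 0, 1], [0, 0, 0, 0, 1], [0, 0, 0, 0, 1]]]'

```text
clock: 15.48
position: [519.6, 89.6, 20.1]
ee_rot: [-0.684, 0.729, -0.016, 0.007]
contact_force: [-0.2, -0.3, -0.0]
gripper_width: 85.3
```

Request:
send_rows --steps '[[[0, 0, -2, 0, 1], [0, 0, -4, 0, 1], [0, 0, -4, 0, 1], [0, 0, -4, 0, 1], [0, 0, -0.5, 0, 1], [0, 0, 0, 0, 1]]]'

```text
clock: 15.98
position: [513.8, 90.1, 164.9]
ee_rot: [-0.684, 0.729, -0.014, 0.001]
contact_force: [0.2, 0.3, -1.4]
gripper_width: 85.4
```

```bash
python3 - <<'E'
from mk import *
s=rep(-55,66); mk("d",True)
im,w,s=world("wrist"); N=np.array([D[1],-D[0],0])
r=w-M;a=r@D;b=r@N;z=w[...,2];br=im.astype(int).sum(2)
u=int(np.nanmedian(np.where((abs(b)<1.5)&(abs(a)<25)&(z>80))[1]));print(u)
for v in range(200,330):
    if abs(a[v,u])<11: print(v,br[v,u],a[v,u].round(1),z[v,u].round(1))
E
```

```text
pos [513.8  90.1 164.9] grip [512.7  91.2 219.9] w 85.4 F [ 0.2  0.3 -1.4] T 15.9833
jig along -58.9 lat -3.1 turn 0.0046 zax [ 0.02 -0.02 -1.  ]
tool cmd [-6.700e-01  1.000e-02  1.538e+01]
wrist tail -155.0 dark [-4.  -3.1 -3.8 -1.2 -2.  -3.2 -3.3 -2.8 -0.3 -0.9 -2.4 -2.6] 177 sleeve edge [-0.4 -0.3]
scene tail -155.9 dark [] 0 sleeve edge [-15.3  -1.7]
side tail -154.3 dark [] 0 sleeve edge [1.6 2.8]
274
262 761 -10.5 84.8
263 761 -9.7 84.8
264 761 -8.7 84.6
265 761 -7.8 84.7
266 761 -6.8 84.3
267 761 -6.4 85.4
268 731 -4.6 83.5
269 437 -3.8 83.7
270 192 -3.3 84.5
271 201 -2.1 84.0
272 193 -1.3 84.1
273 183 -0.8 84.9
274 130 -0.2 85.5
275 145 1.0 84.9
276 249 -0.1 88.7
277 297 0.1 90.1
278 415 0.6 90.7
279 677 1.3 91.1
280 720 2.1 91.4
281 719 2.5 92.3
282 719 3.5 92.1
283 719 4.7 91.5
284 719 5.5 91.6
285 721 6.2 91.9
286 719 6.8 92.4
287 719 7.5 92.9
288 719 9.2 91.4
289 717 9.4 92.6
290 718 9.9 93.2
```

The line's near edge is now about 3.9 mm before the mouth, so the mark is about 0.9 mm short. The tail at -155 agrees with the expected -155. Now the lever: I'll shut the fingers and sweep it over.

Request:
send_rows --steps '[[[0, -0.2, 0, 0, 0], [-2, -0.1, 0, 0, 0], [-3, 0, 0, 0, 0], [-1.2, 0, 0, 0, 0], [0, 0, 0, 0, 0], [0, 0, 0, 0, 0]]]'

```text
clock: 16.68
position: [515.8, 150.0, 150.8]
ee_rot: [-0.683, 0.73, -0.011, -0.012]
contact_force: [0.2, -0.7, -0.3]
gripper_width: 12.4
```

```bash
python3 - <<'E'
from mk import *
s=rep(12,179)
E
```

```text
pos [515.8 150.  150.8] grip [515.9 151.7 205.7] w 12.4 F [ 0.2 -0.7 -0.3] T 16.6833
jig along 1.7 lat -4.1 turn 0.0022 zax [-0.002 -0.032 -0.999]
tool cmd [-1.11 -0.42  2.64]
```

Request:
send_rows --steps '[[[-0.3, -0.4, 1.0, 0, 0], [-0.3, 0, 1.0, 0, 0], [-0.2, 0, 0.4, 0, 0], [0, 0, 0, 0, 0]]]'

```text
clock: 17.02
position: [519.4, 154.9, 122.0]
ee_rot: [-0.682, 0.731, -0.01, -0.014]
contact_force: [-0.2, 0.3, -0.7]
gripper_width: -0.2
```

```bash
python3 - <<'E'
from mk import *
s=rep(12,179)
im,w,_=world("wrist"); tl=(w-s["position"])@R.from_quat(s["ee_rot"]).as_matrix()
m=(abs(tl[...,1])<14)&(abs(tl[...,0])<25)&(tl[...,2]>-120)&(tl[...,2]<0)
for zz in range(-100,-10,10):
    q=tl[m&(tl[...,2]>zz)&(tl[...,2]<zz+10)]
    if len(q): print(zz,len(q),np.percentile(q,[2,98],axis=0).round(0).tolist())
E
```

```text
pos [519.4 154.9 122. ] grip [519.8 156.8 177. ] w -0.2 F [-0.2  0.3 -0.7] T 17.0167
jig along 7.1 lat -0.6 turn 0.0002 zax [-0.006 -0.035 -0.999]
tool cmd [-0.49 -0.06 -0.22]
-100 765 [[4.0, -13.0, -100.0], [18.0, 13.0, -90.0]]
-90 2025 [[-8.0, -13.0, -90.0], [13.0, 13.0, -80.0]]
-80 1489 [[-9.0, -13.0, -80.0], [14.0, 13.0, -70.0]]
-70 769 [[-8.0, -13.0, -70.0], [12.0, 13.0, -60.0]]
-60 773 [[7.0, -13.0, -60.0], [12.0, 13.0, -50.0]]
-50 630 [[7.0, -13.0, -50.0], [12.0, 13.0, -40.0]]
-40 85 [[7.0, -10.0, -40.0], [12.0, 9.0, -37.0]]
```

Request:
send_rows --steps '[[[-1, 0, -0.1, 0, 0], [-1, 0, -0.1, 0, 0], [-1, 0, 0, 0, 0], [0, 0, 0, 0, 0]]]'

```text
clock: 17.4
position: [521.3, 185.6, 123.6]
ee_rot: [-0.681, 0.732, -0.011, -0.015]
contact_force: [0.7, -0.6, -0.2]
gripper_width: 0.3
```

```bash
python3 - <<'E'
from mk import *
s=rep(58,166)
E
```

```text
pos [521.3 185.6 123.6] grip [521.7 187.6 178.6] w 0.3 F [ 0.7 -0.6 -0.2] T 17.4
jig along 37.9 lat -0.8 turn -0.0019 zax [-0.008 -0.036 -0.999]
tool cmd [-2.06 -0.08  1.18]
```

Request:
send_rows --steps '[[[-1, 0, 0.4, 0, 0], [-1, 0, 0.8, 0, 0], [-0.8, 0, 1.0, 0, 0], [-0.7, 0, 1.0, 0, 0], [0, 0, 0, 0, 0]]]'

```text
clock: 17.82
position: [524.0, 223.5, 89.1]
ee_rot: [-0.682, 0.731, -0.011, -0.014]
contact_force: [1.4, 0.8, -0.4]
gripper_width: -0.4
```

```bash
python3 - <<'E'
from mk import *
s=rep(79,130)
E
```

```text
pos [524.  223.5  89.1] grip [524.3 225.4 144. ] w -0.4 F [ 1.4  0.8 -0.4] T 17.8167
jig along 75.9 lat -0.8 turn 0.0 zax [-0.005 -0.036 -0.999]
tool cmd [-0.36 -0.09  1.39]
```

Request:
send_rows --steps '[[[-0.3, 0, 0.6, 0, 0], [0, 0, 0.6, 0, 0], [0, 0, 0.4, 0, 0]]]'

```text
clock: 18.07
position: [525.6, 227.8, 77.5]
ee_rot: [-0.684, 0.729, -0.013, -0.013]
contact_force: [-16.0, -4.0, 40.1]
gripper_width: 0.1
```

```bash
python3 - <<'E'
from mk import *
s=rep(79,130)
N=np.array([D[1],-D[0],0])
for n in ("side","scene"):
    im,w,_=world(n);r=w-M;a=r@D;b=r@N;z=w[...,2]
    m=(abs(b)<14)&(a>92)&(a<125)&(z>70)&(z<180)
    print(n,m.sum(),np.nanpercentile(a[m],[2,50,98]).round(1) if m.any() else None,np.percentile(z[m],[2,50,98]).round(1) if m.any() else None)
E
```

```text
pos [525.6 227.8  77.5] grip [525.7 229.8 132.4] w 0.1 F [-16.   -4.   40.1] T 18.0667
jig along 80.3 lat 0.3 turn 0.0046 zax [-0.002 -0.037 -0.999]
tool cmd [0.12 0.03 0.25]
side 296 [ 92.1  97.9 110.6] [101.5 111.3 179. ]
scene 18 [ 93.2 100.  108.3] [100.3 110.  112.5]
```

40 N at the expected stop height, so the lever is down on its stop. I'll retract and check.

Request:
send_rows --steps '[[[0, 0, -1, 0, 0], [0, 0, -3, 0, 0], [0, 0, -4, 0, 0], [0, 0, -3, 0, 0], [3, 0, 0, 0, 0.5], [4, 0, 0, 0, 1], [4, 0, 0, 0, 1], [3, 0, 0, 0, 1], [0, 0, 0, 0, 1], [0, 0, 0, 0, 1]]]'

```text
clock: 19.0
position: [518.3, 91.9, 196.8]
ee_rot: [-0.684, 0.729, -0.012, -0.005]
contact_force: [0.6, 0.1, -0.7]
gripper_width: 72.4
```

```bash
python3 - <<'E'
from mk import *
s=rep(0,166); mk("e",True)
N=np.array([D[1],-D[0],0])
for n in ("wrist","side","scene"):
    im,w,_=world(n);r=w-M;a=r@D;b=r@N;z=w[...,2];br=im.astype(int).sum(2)
    m=(abs(b)<10)&(a>45)&(a<125)&(z>90)&(z<190)
    if m.sum()>5:
        k=np.polyfit(a[m],z[m],1); print(n,"lever",m.sum(),np.percentile(a[m],[2,98]).round(1),np.percentile(z[m],[2,50,98]).round(1),"theta",np.pi/2+np.arctan(k[0]))
    if n=="wrist":
        u=int(np.nanmedian(np.where((abs(b)<1.5)&(abs(a)<25)&(z>80))[1]))
        print([(int(br[v,u]),a[v,u].round(1),z[v,u].round(0)) for v in range(200,400) if abs(a[v,u]+1.5)<5])
a=cv2.imread("pics/escene.png")[160:260,260:380]; b=cv2.imread("pics/eside.png")[200:340,210:330]
cv2.imwrite("pics/e.png",np.hstack([cv2.resize(a,(432,360),interpolation=cv2.INTER_CUBIC),cv2.resize(b,(309,360),interpolation=cv2.INTER_CUBIC)]))
E
```

```text
pos [518.3  91.9 196.8] grip [517.8  93.3 251.8] w 72.4 F [ 0.6  0.1 -0.7] T 19.0
jig along -56.4 lat 1.8 turn 0.0056 zax [ 0.009 -0.024 -1.   ]
tool cmd [-5.85  0.24  8.44]
wrist tail -154.9 dark [-2.7 -3.6 -3.3 -1.7 -2.7 -3.5 -3.3 -3.  -2.1 -0.9 -1.7 -2.5] 142 sleeve edge [-0.4 -0.2]
scene tail -155.8 dark [] 0 sleeve edge [-3.9 -1.4]
side tail -153.7 dark [] 0 sleeve edge [-0.9  0.1]
wrist lever 1038 [45.9 94.4] [ 90.8 109.3 112.6] theta 1.707614619237356
[(762, np.float64(-6.4), np.float64(85.0)), (761, np.float64(-5.3), np.float64(84.0)), (603, np.float64(-4.4), np.float64(84.0)), (194, np.float64(-3.6), np.float64(85.0)), (214, np.float64(-2.8), np.float64(85.0)), (196, np.float64(-1.7), np.float64(85.0)), (189, np.float64(-0.5), np.float64(84.0)), (130, np.float64(0.1), np.float64(85.0)), (246, np.float64(-0.3), np.float64(89.0)), (300, np.float64(-0.3), np.float64(91.0)), (512, np.float64(0.4), np.float64(91.0)), (703, np.float64(0.7), np.float64(93.0)), (733, np.float64(2.1), np.float64(92.0)), (733, np.float64(3.2), np.float64(92.0))]
side lever 300 [ 46.7 110.3] [100.7 108.1 111.9] theta 1.630809792364162
scene lever 93 [ 47.4 108.6] [100.8 109.1 113.4] theta 1.6604497640741545
```

View pics/e.png

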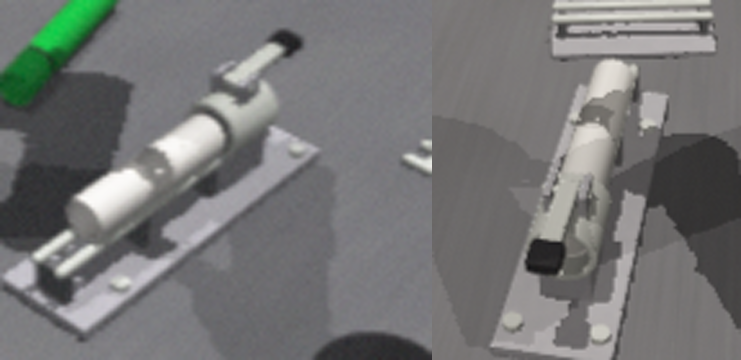

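The crops show the tube in the cradle with its end in the sleeve and the lever lying flat, black grip at (285,42) and (545,255). The line has not moved (mark ≈ -1 mm) and the robot is clear.

```bash
python3 -c "
from bench import job; print(job.job_done())"
```

```text
the job is handed in; nothing more can be done
None
```

The job is done and handed in at about 19 s. The thinner tube lies in the cradle with its marked end in the sleeve. The lever is folded down on its stop, and the gripper is clear of everything.

**Last checks**
- **Line at the mouth:** by the wrist camera the line's centre is about 1 mm short of the mouth (tolerance 4 mm). It read the same before and after the lever was folded. The tube's tail is at -155 mm, as it should be; the three cameras differ by about ±1 mm.
- **Lever:** it lies flat at about 110 mm height, and it met its stop with about 40 N when I pressed it down. The fitted angles came out at 1.63–1.71 rad, above the 1.5 stop, because the fits included nearby surfaces. I count it as fully down.
- **Bystanders:** nothing I did came near the fat tube, spool or wrench, but I did not measure their positions again at the end.

**What disagreed or went wrong**
- **Fingertips:** they sit about 36 mm short of the reported TCP. The first grasp therefore closed on air above the tube; I corrected for this by wrist depth.
- **First insertion:** it was about 2.5 mm short, so I regripped and nudged the tube in.
- **Force:** pressing the regripped tube onto the rods peaked at 55 N at the wrist, against the 120 N limit. That load went through the gripped tube.

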